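Lay out clutch and piston parts on the engine bench

TASK

Lay the stripped engine parts out for the rebuild: lay the gear, boss up, in the middle of the clutch drum's top, with the ball bearing flat on the gear around its boss. Stand the long slim spring directly behind the clutch drum and the short wide spring directly to its left (as the robot sees it, behind being away from the robot), each about 30 mm clear of the drum's side. Stand the piston, crown up, in the middle of the gap between the cylinder barrel and the cylinder head, and leave everything released and at rest.

Things in the scene. Friction and masses are not known exactly. Their poses are not given: they have to be found in the camera images.
- piston: Loose aluminium engine piston, a plain upright cylinder 50 mm in diameter and 46 mm tall with ring grooves near its top; starts crown up, about 180 g. Origin: centre of the underside. z is up.
- gear: Loose steel toothed gear lying flat, 69 mm across the teeth and 10 mm thick, with a round boss 22 mm in diameter standing 18 mm above the middle of its disc (total height 28 mm), about 280 g; pick it up by the boss, which starts upward. Origin: centre of the underside. z is up.
- bearing: Loose steel ball bearing lying flat: a plain ring 56 mm outside diameter, 28 mm bore, 16 mm thick, about 160 g; it fits over the gear's boss with 3 mm to spare all round and then lies on the gear's disc. Origin: centre of the underside. z is up.
- long_spring: Loose stiff steel coil spring (does not give), the tall slim one, standing upright: 30 mm in diameter, 55 mm tall, about 70 g. Origin: centre of the underside. z is up.
- short_spring: Loose stiff steel coil spring (does not give), the squat wide one, standing upright: 40 mm in diameter, 30 mm tall, about 70 g. Origin: centre of the underside. z is up.
- clutch_drum: Heavy fixed steel drum with slotted sides, 100 mm in diameter and 40 mm tall, with a flat closed top. Origin: centre of the underside. Its axes are parallel to the robot's: x points behind it (away from the robot), y to its left as the robot sees it, z up.
- cylinder_barrel: Heavy fixed finned aluminium block, 100 x 100 mm and 66 mm tall, with a 52 mm bore open at the top. Origin: centre of the underside. The cylinder head stands 190 to 210 mm away (centre to centre) along the block's own y axis, at its +y or its -y side; z is up.
- cylinder_head: Heavy fixed finned aluminium block, 100 x 100 mm, body 44 mm tall with upright ribs to 56 mm, and in its middle a brass and white spark plug reaching up to 73 mm; no bore. It stands square to the cylinder barrel, leaving a gap of 90 to 110 mm between their facing sides. Origin: centre of the underside. Axes parallel to the barrel's, z up.
Not all that is in view belongs to the job. What is shaped like the gear but purple or turquoise is not meant.

How it is judged:
At the end, for the whole second after the job is handed in: Gear flat on the drum within 12 mm of centre, bearing flat around its boss (6 mm); springs standing behind and left of the drum, 30 mm clear, each way +-15 mm; piston standing between barrel and head, 3 mm clear of both, within 18 mm of their centre lines; all upright (0.1 rad), released, at rest (horizontal distance between gear and clutch_drum below 0.012 m and z of gear in the frame of clutch_drum between 0.036 and 0.044 m and horizontal distance between bearing and gear below 0.006 m and z of bearing in the frame of gear between 0.007 and 0.014 m and x of long_spring in the frame of clutch_drum between 0.08 and 0.11 m and y of long_spring in the frame of clutch_drum between -0.015 and 0.015 m and y of short_spring in the frame of clutch_drum between 0.085 and 0.115 m and x of short_spring in the frame of clutch_drum between -0.015 and 0.015 m and x of piston in the frame of cylinder_barrel between -0.018 and 0.018 m and x of piston in the frame of cylinder_head between -0.018 and 0.018 m and ((y of piston in the frame of cylinder_barrel between 0.078 and 0.14 m and y of piston in the frame of cylinder_head between -0.14 and -0.078 m) or (y of piston in the frame of cylinder_head between 0.078 and 0.14 m and y of piston in the frame of cylinder_barrel between -0.14 and -0.078 m)) and height (world z) of piston between -0.003 and 0.004 m and height (world z) of long_spring between -0.003 and 0.004 m and height (world z) of short_spring between -0.003 and 0.004 m and angle between each of piston, gear, bearing, long_spring, short_spring's own z axis and vertical below 0.1 rad and linear speed of each of piston, gear, bearing, long_spring, short_spring below 0.02 m/s and angular speed of each of piston, gear, bearing, long_spring, short_spring below 0.2 rad/s); the robot touches nothing.
It also fails if it takes over 122 s, if anything falls off the work surface, if the arm or the gripper's body presses on something with over 40 N, if the wrist force passes 120 N, or if a joint passes its speed limit or range.

ROBOT

A 6-joint arm with a two-finger parallel gripper is mounted at the origin on the work surface. World frame = base frame: x ahead of the robot, y to its left, z up, the work surface at z = 0. Lengths are in m, angles in rad, forces in N, time in s.
With the tool pointing down it reaches from about 0.35 to 0.975 m from the base axis. Payload 4.9 kg.
Tool frame: the origin (TCP) lies midway between the tips of the shut fingers; the grasp point (between the pads) lies 19 mm behind it; z points along the fingers, y is the line along which they close (so a half turn about z gives the same grasp; the last joint's range is limited). The gripper opens to 85 mm and grips with 20 to 120 N. Pads are 22 mm wide; open, the fingers measure 114 mm over their backs; the gripper's body (76 mm by 85 mm) begins 54 mm behind the grasp point. The pads swing forward as they close: fully open they stand 13 mm farther back than shut.
Start: joints at [-1.322, 0.053, 1.613, -0, 1.476, -0.119], TCP at [0.225, -0.583, 0.231] pointing down, gripper open.
Joint ranges: [-3.01, 3.01], [-1.01, 2.22], [0.06, 2.58], [-1.02, 4.17], [0.09, 2.62], [-3.14, 3.14]. Speed limits (rad/s): [2.57, 2.57, 3.14, 3.14, 3.14, 3.14].

INTERFACE

Orientations are given as a rotation vector (axis times angle).
In Python, from station import telemetry, optics, ctrl gives the robot as it stands.
- The arm moves only by the shell command python3 -m pendant 'ROWS' [FORCE]. ROWS is JSON, one flat list of numbers, 7 for each row, row after row: the turn, a rotation vector about the tool's x, y, z as a fraction of full scale, then the shift along the tool's x, y, z as a fraction of full scale, then the opening, from 0 (shut) to 1 (fully open). In form: [ax, ay, az, tx, ty, tz, fingers, ax, ay, az, tx, ty, tz, fingers, ...]. A call has 1 to 12 rows; each row is the pose to reach, as a shift and turn from the pose commanded when the call began, along the tool's axes at that moment; what a row does not reach only later rows make up. Full scale, the value 1, is 300 mm for a shift and 30 degrees for a turn. A row lasts 1/8 s, in which the tool goes at most 62.5 mm and 10.7 degrees, less where a joint would pass 70% of its speed; a pose out of reach is approached as far as the arm can. A call with a number of a shift or a turn outside -1 to 1 is refused whole. A call with a gripper value outside its range is refused whole. The fingers move at their own pace and stop on an object; FORCE is the grip in N (left out, the last holds). Time passes only in rows, so rows that repeat a pose let the fingers close. It gives the time, the measured TCP pose, the force, the opening and the grip force at its end, in the units of the state.
- telemetry.get_obs(): the state, without advancing time (a new reading comes with each control period).
- optics.get_image(name): name is "side" or "top"; returns a dict with "image" (480x640x3 uint8, red, green, blue), "depth" (480x640 float32, m along the optical axis (not along the pixel's ray), 0 where there is no reading), "fx", "fy", "cx", "cy" (pixels), "dist_coeffs" ([k1, k2, p1, p2, k3] as OpenCV has them; the pictures are not rectified), "rvec" (rotation vector, rad) and "tvec" (3), from world to camera coordinates, as OpenCV has them. Camera axes: x right, y down, z forward; pixel columns grow to the right and rows downward; lengths in m; the calibration is good to about 2 mm. A picture is of the moment at which its call begins.
- ctrl.finish_job(): hands the job in; it is judged then, once.
The state is a dict: "t": time; "q": joint angles; "dq": joint speeds; "effort": joint torques, N m; "tool_pos": TCP position; "tool_rot": TCP orientation; "contact_force": force on the tool from outside, world axes, zero at the start; "wrist_torque": the same for the moment, N m; "opening": finger opening in m; "grip_force": force on a finger pad.
Only numpy, scipy, OpenCV 4.12 (cv2) and the standard library are available. Lean on these libraries where they do the work, as an engineer would, in place of code of your own. Each camera call takes 0.05 s, during which the arm holds its last target. There are 200 camera calls.

## Working session

There is one attempt and no reset: what is moved stays moved. The work goes in short steps, Python scripts to look and compute and a shell command to move; the robot and the scene stay as the last step left them, time stands still between calls to the robot, and variables do not carry over. Pictures are saved under pics/ and viewed, at most 14 in all, crops included, and the job is handed in when it is done.

```bash
mkdir -p pics; ls; python3 - <<'E'
from station import telemetry, optics
import cv2,numpy as np
print(telemetry.get_obs())
for n in("top","side"):
    d=optics.get_image(n); np.savez(f"{n}0.npz",**d)
    cv2.imwrite(f"pics/{n}0.png",d["image"][:,:,::-1])
    print(n,d["fx"],d["cx"],d["cy"],d["dist_coeffs"],d["rvec"],d["tvec"])
E
```

```text
pics
{'t': 0.0, 'q': array([-1.32199270e+00,  5.33817236e-02,  1.61429287e+00, -1.20206298e-05,
        1.47601524e+00, -1.18985848e-01]), 'dq': array([ 0.00139517,  0.00014249, -0.00028709,  0.00053152,  0.00067925,
       -0.00019197]), 'effort': array([ 1.15906027e-03, -3.93683660e+01, -3.70172524e+01, -1.10023478e-05,
        7.07971340e-03, -2.17717411e-05]), 'tool_pos': array([ 0.22457092, -0.58258825,  0.23004829]), 'tool_rot': array([-3.08656507e+00, -5.74090916e-01,  2.32277345e-04]), 'contact_force': array([0.19637189, 0.19435927, 0.54475295]), 'wrist_torque': array([0.01804705, 0.0023344 , 0.03328931]), 'grip_force': 0.0, 'opening': 0.08566741912028811}
top 491.29369901068316 316.09050561209483 233.2136221742598 [-0.04150679  0.          0.          0.          0.        ] [ 2.13984709 -2.13342158  0.1904698 ] [-0.03893176  0.51118343  0.86165199]
side 447.97634412357814 324.89417158675155 238.8543807174719 [-0.10141154  0.          0.          0.          0.        ] [ 2.27196378 -0.20622426  0.06988439] [-0.49524812  0.06002081  0.8566703 ]
```

View pics/top0.png

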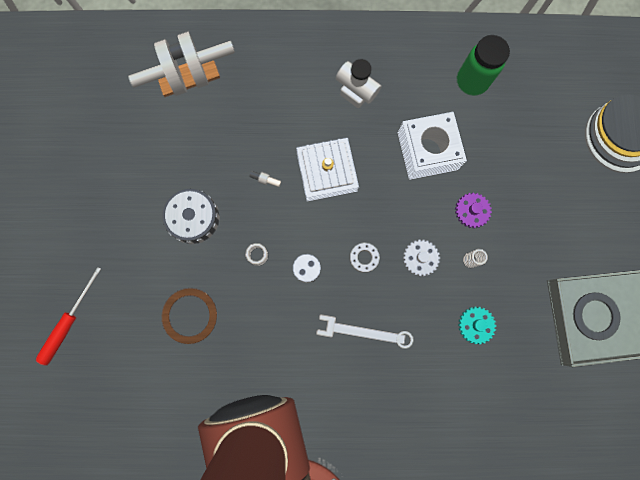

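View pics/side0.png

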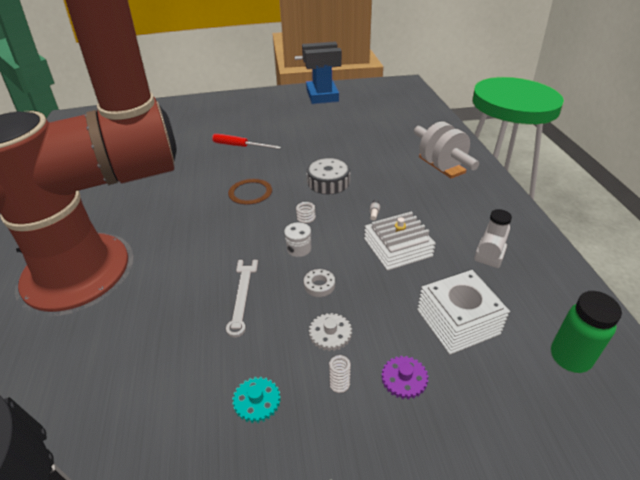

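Top view (up = away from robot): drum (190,215), short spring (257,254), piston (307,267), bearing (365,257), gear (421,257), long spring (475,258), head (328,168), barrel (433,145). The side view agrees. Next I'll locate them with depth.

```bash
cat > h.py <<'E'
import numpy as np,cv2
def K(d): return np.array([[d["fx"],0,d["cx"]],[0,d["fy"],d["cy"]],[0,0,1.]])
def rays(d,uv):
    n=cv2.undistortPoints(np.asarray(uv,float).reshape(-1,1,2),K(d),d["dist_coeffs"])[:,0]
    return np.c_[n,np.ones(len(n))]
def plane(d,uv,z):
    R=cv2.Rodrigues(d["rvec"])[0]; C=-R.T@np.ravel(d["tvec"]); r=rays(d,uv)@R
    return C+r*((z-C[2])/r[:,2])[:,None]
def cloud(d):
    v,u=np.mgrid[:480,:640]; R=cv2.Rodrigues(d["rvec"])[0]
    P=rays(d,np.c_[u.ravel(),v.ravel()])*d["depth"].reshape(-1,1)
    return ((P-np.ravel(d["tvec"]))@R).reshape(480,640,3)
def grab(n):
    from station import optics
    return optics.get_image(n)
E
python3 - <<'E'
from h import *
for n in("top","side"):
    d=dict(np.load(n+"0.npz")); W=cloud(d)
    print(n)
    T=dict(np.load("top0.npz"))
    for k,(uv,h,r) in dict(drum=((190,215),.04,.065),short=((257,254),.03,.03),piston=((307,267),.046,.035),bearing=((365,257),.016,.036),gear=((421,257),.01,.042),long=((475,258),.055,.035),head=((328,168),.044,.08),barrel=((433,145),.066,.08),plug=((265,180),.02,.04)).items():
        p=plane(T,[uv],h)[0]
        m=(np.hypot(*(W[...,:2]-p[:2]).transpose(2,0,1))<r)&(d["depth"]>0)
        m&=(W[...,2]>h-.006)&(W[...,2]<h+.035) if k!='plug' else W[...,2]>.006
        q=W[m]
        if len(q)<5: print(k,p,len(q));continue
        c,s,a=cv2.minAreaRect((q[:,:2]*1e3).astype(np.float32))
        ce,ra=cv2.minEnclosingCircle((q[:,:2]*1e3).astype(np.float32))
        print(k,p.round(3),len(q),"rect",np.round(c),np.round(s),round(a,1),"circ",np.round(ce),round(ra,1),"z",np.percentile(q[:,2],[5,50,95]).round(3))
E
```

```text
top
drum [0.545 0.198 0.04 ] 2232 rect [547. 200.] [100.  98.] 83.6 circ [547. 201.] 51.0 z [0.038 0.041 0.044]
short [0.474 0.072 0.03 ] 177 rect [474.  74.] [38. 38.] 0.3 circ [475.  74.] 19.8 z [0.026 0.03  0.033]
piston [ 0.449 -0.021  0.046] 574 rect [447. -21.] [48. 47.] 0.2 circ [447. -20.] 24.6 z [0.044 0.046 0.049]
bearing [ 0.471 -0.13   0.016] 518 rect [ 470. -129.] [53. 55.] 44.2 circ [ 471. -130.] 27.9 z [0.013 0.016 0.019]
gear [ 0.472 -0.237  0.01 ] 989 rect [ 471. -237.] [68. 69.] 14.9 circ [ 472. -240.] 40.5 z [0.007 0.01  0.028]
long [ 0.465 -0.326  0.055] 119 rect [ 467. -334.] [29. 29.] 65.2 circ [ 466. -334.] 15.7 z [0.051 0.054 0.057]
head [ 0.636 -0.06   0.044] 2174 rect [639. -59.] [100. 100.] 12.0 circ [640. -58.] 68.9 z [0.039 0.045 0.06 ]
barrel [ 0.675 -0.255  0.066] 2012 rect [ 685. -258.] [101. 102.] 11.9 circ [ 685. -257.] 69.7 z [0.061 0.066 0.069]
plug [0.619 0.061 0.02 ] 245 rect [624.  62.] [61. 21.] 70.5 circ [624.  62.] 31.0 z [0.011 0.017 0.023]
side
drum [0.545 0.198 0.04 ] 796 rect [544. 199.] [100.  96.] 77.9 circ [544. 198.] 50.7 z [0.036 0.0
[... 196 characters left out ...]
.] 26.4 z [0.042 0.046 0.047]
bearing [ 0.471 -0.13   0.016] 492 rect [ 468. -132.] [54. 55.] 29.1 circ [ 468. -131.] 28.7 z [0.011 0.016 0.018]
gear [ 0.472 -0.237  0.01 ] 1176 rect [ 469. -241.] [69. 69.] 50.0 circ [ 470. -240.] 36.0 z [0.007 0.01  0.028]
long [ 0.465 -0.326  0.055] 181 rect [ 465. -337.] [29. 28.] 79.8 circ [ 466. -336.] 15.2 z [0.051 0.054 0.056]
head [ 0.636 -0.06   0.044] 1529 rect [637. -63.] [99. 94.] 11.3 circ [635. -63.] 65.1 z [0.04  0.051 0.06 ]
barrel [ 0.675 -0.255  0.066] 2170 rect [ 683. -260.] [101. 101.] 11.7 circ [ 684. -260.] 69.6 z [0.06  0.065 0.067]
plug [0.619 0.061 0.02 ] 147 rect [621.  61.] [65. 20.] 68.9 circ [624.  60.] 32.4 z [0.009 0.016 0.021]
```

```bash
cat > g.py <<'E'
# python3 g.py x y z yaw_deg(tool x dir) ... in mm : fractions from present pose to each target
import sys,numpy as np
from scipy.spatial.transform import Rotation as R
from station import telemetry
o=telemetry.get_obs(); R0=R.from_rotvec(o["tool_rot"])
a=np.array(sys.argv[1:],float).reshape(-1,4)
print("now",(o["tool_pos"]*1e3).round(1),"yaw",np.degrees(np.arctan2(*R0.as_matrix()[[1,0],0])).round(1),"q",o["q"].round(2),"t",round(o["t"],2),"open",o["opening"].round(4),"F",o["contact_force"].round(1))
for x,y,z,w in a:
    t=np.radians(w);M=np.array([[np.cos(t),np.sin(t),0],[np.sin(t),-np.cos(t),0],[0,0,-1]])
    print((R0.inv()*R.from_matrix(M)).as_rotvec(True).round(2)/30,(R0.inv().apply(np.array([x,y,z])/1e3-o["tool_pos"])/.3).round(3))
E
python3 g.py 347 -410 200 0 470 -239 160 0
```

```text
Traceback (most recent call last):
  File "g.py", line 7, in <module>
    print("now",(o["tool_pos"]*1e3).round(1),"yaw",np.degrees(np.arctan2(*R0.as_matrix()[[1,0],0])).round(1),"q",o["q"].round(2),"t",round(o["t"],2),"open",o["opening"].round(4),"F",o["contact_force"].round(1))
                                                                                                                                                            ^^^^^^^^^^^^^^^^^^
AttributeError: 'float' object has no attribute 'round'
```

```bash
sed -i 's/o\["opening"\].round(4)/round(o["opening"],4)/' g.py
python3 g.py 347 -410 200 0 470 -239 160 0
```

```text
now [ 224.6 -582.6  230.1] yaw 21.1 q [-1.32  0.05  1.61  0.    1.48 -0.12] t 0.1 open 0.0854 F [-0.5 -0.1 -1.2]
[-3.66666667e-03  3.33333333e-04  7.02333333e-01] [ 0.588 -0.39   0.101]
[-3.66666667e-03  3.33333333e-04  7.02333333e-01] [ 1.175 -0.774  0.236]
```

```bash
python3 -m pendant '[-0.004,0,0.702,0.8,-0.53,0.1,1, -0.004,0,0.702,0.8,-0.53,0.1,1, -0.004,0,0.702,0.8,-0.53,0.1,1, -0.004,0,0.702,0.8,-0.53,0.1,1, -0.004,0,0.702,0.8,-0.53,0.1,1, -0.004,0,0.702,0.8,-0.53,0.1,1, -0.004,0,0.702,0.8,-0.53,0.1,1, -0.004,0,0.702,0.8,-0.53,0.1,1]' 60; python3 g.py 470 -239 60 0 470 -239 13 0
```

```text
t: 1.1
tool_pos: [0.3909, -0.3495, 0.2014]
tool_rot: [3.139, -0.002, 0.0]
contact_force: [0.2, -0.6, 0.0]
opening: 0.0852
grip_force: 0.0
now [ 390.9 -349.5  201.4] yaw -0.1 q [-0.87 -0.17  1.88 -0.    1.43  0.7 ] t 1.1 open 0.0852 F [ 0.2 -0.6  0. ]
[ 0.00433333 -0.00066667 -0.00266667] [ 0.263 -0.37   0.47 ]
[ 0.00433333 -0.00066667 -0.00266667] [ 0.263 -0.37   0.627]
```

```bash
python3 -m pendant '[0,0,0,0.263,-0.37,0.3,1, 0,0,0,0.263,-0.37,0.3,1, 0,0,0,0.263,-0.37,0.3,1, 0,0,0,0.263,-0.37,0.45,1, 0,0,0,0.263,-0.37,0.45,1, 0,0,0,0.263,-0.37,0.45,1]'; python3 - <<'E'
from h import *
d=grab("side");cv2.imwrite("pics/s1.png",cv2.resize(d["image"][210:430,200:480,::-1],None,fx=2.5,fy=2.5))
E
python3 g.py 470 -239 13 0
```

```text
t: 1.85
tool_pos: [0.4708, -0.2391, 0.0674]
tool_rot: [3.139, -0.002, 0.003]
contact_force: [-0.3, -0.3, -0.3]
opening: 0.0857
grip_force: 0.0
now [ 471.4 -239.4   68.3] yaw -0.1 q [-0.61 -0.02  1.97 -0.    1.18  0.96] t 1.9 open 0.0857 F [ 0.  -0.5 -0.1]
[ 0.00766667 -0.006      -0.00233333] [-0.005 -0.002  0.184]
```

View pics/s1.png

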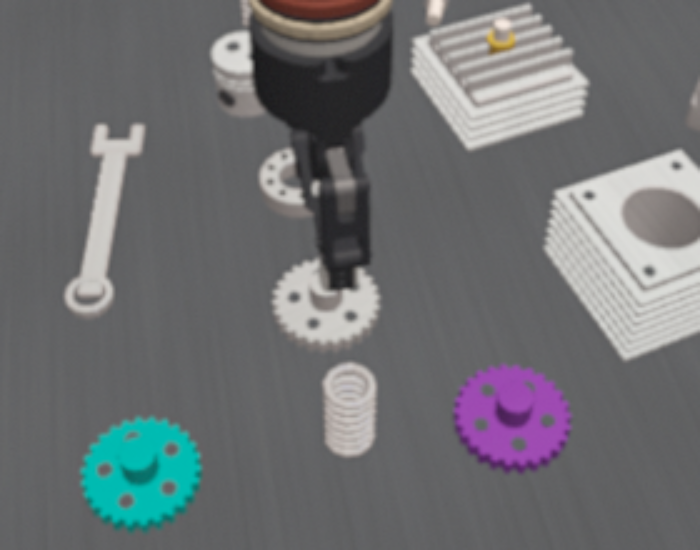

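The open fingers straddle the gear's boss (crop pixel 325,290), so I'll descend and grip.

```bash
python3 -m pendant '[0,0,0,0,0,0.183,1, 0,0,0,0,0,0.183,1, 0,0,0,0,0,0.183,1, 0,0,0,0,0,0.183,0, 0,0,0,0,0,0.183,0, 0,0,0,0,0,0.183,0, 0,0,0,0,0,0.183,0, 0,0,0,0,0,0.183,0, 0,0,0,0,0,0.183,0, 0,0,0,0,0,0.183,0, 0,0,0,0,0,0.183,0]' 60; python3 g.py 470 -239 13 0
```

```text
t: 3.28
tool_pos: [0.4709, -0.2382, 0.012]
tool_rot: [3.139, 0.001, 0.001]
contact_force: [-0.7, 0.6, 6.2]
opening: 0.0196
grip_force: 58.7
now [ 470.9 -238.2   12. ] yaw 0.0 q [-0.61  0.07  1.99 -0.    1.08  0.96] t 3.27 open 0.0196 F [-0.7  0.6  6.2]
[ 0.005      -0.00166667  0.00066667] [-0.003  0.003 -0.003]
```

```bash
python3 -m pendant '[0,0,0,0,0,-0.4,0, 0,0,0,0,0,-0.4,0, 0,0,0,0.12,-0.73,-0.4,0, 0,0,0,0.12,-0.73,-0.4,0, 0,0,0,0.12,-0.73,-0.4,0, 0,0,0,0.12,-0.73,-0.4,0, 0,0,0,0.12,-0.73,-0.4,0]';python3 g.py 545.5 199.5 140 0 545.5 199.5 53 0
```

```text
t: 4.15
tool_pos: [0.5053, -0.0163, 0.1292]
tool_rot: [3.14, 0.007, -0.004]
contact_force: [-0.5, -0.5, -3.0]
opening: 0.0194
grip_force: 59.8
now [505.3 -16.3 129.2] yaw 0.2 q [-0.18 -0.15  1.98 -0.    1.31  1.39] t 4.15 open 0.0194 F [-0.5 -0.5 -3. ]
[0.00233333 0.00433333 0.00833333] [ 0.137 -0.719 -0.037]
[0.00233333 0.00433333 0.00833333] [ 0.138 -0.719  0.253]
```

```bash
python3 -m pendant '[0,0,0,0.132,-0.73,0,0, 0,0,0,0.132,-0.73,0,0, 0,0,0,0.132,-0.73,0,0, 0,0,0,0.132,-0.73,0,0, 0,0,0,0.132,-0.73,0.1,0, 0,0,0,0.132,-0.73,0.17,0, 0,0,0,0.132,-0.73,0.17,0, 0,0,0,0.132,-0.73,0.17,0]';python3 g.py 545.5 199.5 53 0; python3 - <<'E'
from h import *
d=grab("side");cv2.imwrite("pics/s2.png",cv2.resize(d["image"][80:260,230:430,::-1],None,fx=3,fy=3))
E
```

```text
t: 5.15
tool_pos: [0.5463, 0.1995, 0.0797]
tool_rot: [3.14, -0.002, 0.001]
contact_force: [0.7, 0.0, -2.5]
opening: 0.0194
grip_force: 60.2
now [546.3 199.5  79.7] yaw -0.1 q [ 0.22  0.09  1.84 -0.    1.21  1.8 ] t 5.15 open 0.0194 F [ 0.7  0.  -2.5]
[ 0.004      -0.00166667 -0.002     ] [-0.003 -0.     0.089]
```

View pics/s2.png

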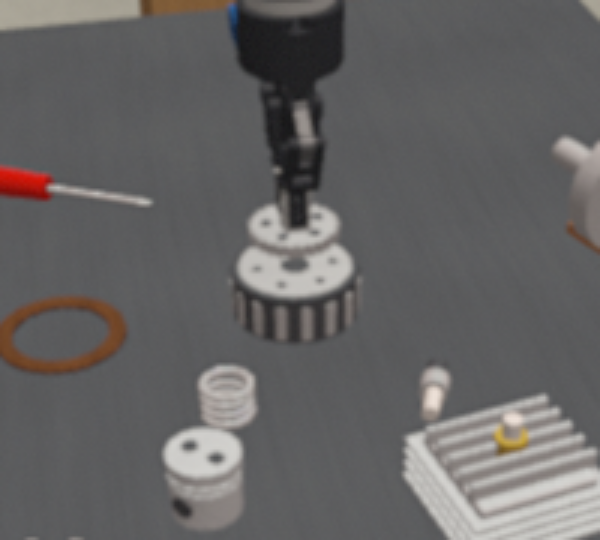

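The gear hangs level over the drum (gear about 293,227, drum top about 294,265 in the crop). Next I lower and release it.

```bash
python3 -m pendant '[0,0,0,0,0,0.06,0, 0,0,0,0,0,0.08,0, 0,0,0,0,0,0.09,0, 0,0,0,0,0,0.09,0, 0,0,0,0,0,0.09,0, 0,0,0,0,0,0.09,1, 0,0,0,0,0,0.09,1, 0,0,0,0,0,0.09,1, 0,0,0,0,0,0.09,1, 0,0,0,0,0,-0.2,1, 0,0,0,0,0,-0.2,1, 0,0,0,0,0,-0.2,1]'; python3 g.py 545.5 199.5 53 0; python3 - <<'E'
from h import *
for n in("side","top"):
    d=grab(n);W=cloud(d);m=(np.hypot(W[...,0]-.546,W[...,1]-.2)<.045)&(W[...,2]>.046)&(W[...,2]<.072)&(d["depth"]>0);q=W[m]
    print(n,len(q),cv2.minEnclosingCircle((q[:,:2]*1e3).astype(np.float32)),np.percentile(q[:,2],[5,50,95,99]))
E
```

```text
t: 6.7
tool_pos: [0.5478, 0.2009, 0.1425]
tool_rot: [3.141, 0.0, 0.01]
contact_force: [0.5, 0.7, -0.2]
opening: 0.0852
grip_force: 0.0
now [547.8 200.9 142.5] yaw 0.0 q [ 0.22  0.02  1.8  -0.    1.32  1.8 ] t 6.7 open 0.0852 F [ 0.5  0.7 -0.2]
[ 0.00133333 -0.012       0.00033333] [-0.01   0.004  0.298]
side 384 ((542.8325805664062, 198.154052734375), 36.167118072509766) [0.04676701 0.04881733 0.06655186 0.06767733]
top 878 ((546.8331298828125, 200.81593322753906), 35.47117614746094) [0.04807371 0.05098239 0.0687999  0.07074587]
```

```bash
python3 -m pendant '[0,0,0,-0.13,0.89,0,1, 0,0,0,-0.13,0.89,0,1, 0,0,0,-0.13,0.89,0,1, 0,0,0,-0.13,0.89,0,1, 0,0,0,-0.13,0.89,0,1]'; python3 -m pendant '[0,0,0,-0.13,0.89,0,1, 0,0,0,-0.13,0.89,0,1, 0,0,0,-0.13,0.89,0,1, 0,0,0,-0.13,0.89,0,1, 0,0,0,-0.13,0.89,0,1, 0,0,0,-0.13,0.89,0,1, 0,0,0,-0.13,0.89,0,1]'; python3 g.py 466 -335 25 0;  python3 - <<'E'
from h import *
d=grab("side");cv2.imwrite("pics/s3.png",cv2.resize(d["image"][250:450,230:450,::-1],None,fx=2.5,fy=2.5))
E
```

```text
t: 7.42
tool_pos: [0.5049, -0.0692, 0.1373]
tool_rot: [3.14, -0.006, -0.006]
contact_force: [0.3, 1.2, 0.5]
opening: 0.0851
grip_force: 0.0
t: 8.3
tool_pos: [0.4679, -0.3318, 0.1392]
tool_rot: [3.142, 0.002, -0.002]
contact_force: [-1.4, 0.4, 0.4]
opening: 0.0854
grip_force: 0.0
now [ 467.9 -331.8  139.2] yaw 0.1 q [-0.75  0.01  1.82 -0.    1.32  0.82] t 8.3 open 0.0854 F [-1.4  0.4  0.4]
[0.    0.002 0.003] [-0.006  0.011  0.381]
```

View pics/s3.png

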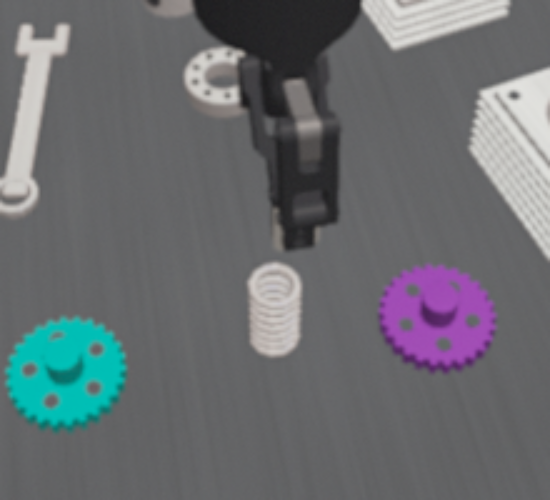

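The spring stands at crop (275,310), just below the fingers. I'll descend and grip it.

```bash
python3 -m pendant '[0,0,0,-0.006,0.011,0.39,1, 0,0,0,-0.006,0.011,0.39,1, 0,0,0,-0.006,0.011,0.39,1, 0,0,0,-0.006,0.011,0.39,1, 0,0,0,-0.006,0.011,0.39,0, 0,0,0,-0.006,0.011,0.39,0, 0,0,0,-0.006,0.011,0.39,0, 0,0,0,-0.006,0.011,0.39,0, 0,0,0,-0.006,0.011,0.39,0, 0,0,0,-0.006,0.011,0.39,0, 0,0,0,-0.006,0.011,0.39,0]' 40;  python3 -m pendant '[0,0,0,0,0,-0.4,0, 0,0,0,0,0,-0.4,0, 0,0,0,0,0,-0.4,0, 0,0,0,0.2,-0.9,-0.4,0, 0,0,0,0.2,-0.9,-0.4,0, 0,0,0,0.2,-0.9,-0.4,0, 0,0,0,0.2,-0.9,-0.4,0, 0,0,0,0.2,-0.9,-0.4,0, 0,0,0,0.2,-0.9,-0.4,0]'; python3 g.py 641 199.5 140 0
```

```text
t: 9.72
tool_pos: [0.4669, -0.3377, 0.0247]
tool_rot: [3.139, 0.0, 0.002]
contact_force: [-1.0, 0.3, 6.1]
opening: 0.0288
grip_force: 39.7
t: 10.85
tool_pos: [0.5252, -0.065, 0.1409]
tool_rot: [3.14, 0.006, -0.004]
contact_force: [0.5, -0.3, -0.9]
opening: 0.0288
grip_force: 40.1
now [525.2 -65.  140.9] yaw 0.2 q [-0.26 -0.1   1.92 -0.    1.33  1.3 ] t 10.85 open 0.0288 F [ 0.5 -0.3 -0.9]
[0.00266667 0.005      0.007     ] [ 0.389 -0.88   0.001]
```

```bash
python3 -m pendant '[0,0,0,0.389,-0.885,0,0, 0,0,0,0.389,-0.885,0,0, 0,0,0,0.389,-0.885,0,0, 0,0,0,0.389,-0.885,0,0, 0,0,0,0.389,-0.885,0,0, 0,0,0,0.389,-0.885,0,0, 0,0,0,0.389,-0.885,0.2,0, 0,0,0,0.389,-0.885,0.34,0, 0,0,0,0.389,-0.885,0.34,0, 0,0,0,0.389,-0.885,0.34,0]'; python3 g.py 641 199.5 25 0
```

```text
t: 12.1
tool_pos: [0.6439, 0.1973, 0.0419]
tool_rot: [3.14, -0.002, 0.004]
contact_force: [1.0, 0.2, -0.7]
opening: 0.0288
grip_force: 40.1
now [643.9 197.3  41.9] yaw -0.1 q [ 0.19  0.34  1.62 -0.    1.18  1.76] t 12.1 open 0.0288 F [ 1.   0.2 -0.7]
[ 0.00366667 -0.00433333 -0.002     ] [-0.01  -0.007  0.056]
```

```bash
python3 -m pendant '[0,0,0,-0.01,-0.007,0.04,0, 0,0,0,-0.01,-0.007,0.055,0, 0,0,0,-0.01,-0.007,0.055,0, 0,0,0,-0.01,-0.007,0.055,0, 0,0,0,-0.01,-0.007,0.055,0.4, 0,0,0,-0.01,-0.007,0.055,1, 0,0,0,-0.01,-0.007,0.055,1, 0,0,0,-0.01,-0.007,0.055,1, 0,0,0,-0.01,-0.007,-0.1,1, 0,0,0,-0.01,-0.007,-0.3,1, 0,0,0,-0.01,-0.007,-0.3,1, 0,0,0,-0.01,-0.007,-0.3,1]';  python3 g.py 545.5 199.5 130 90; python3 - <<'E'
from h import *
for n in("side","top"):
    d=grab(n);W=cloud(d);m=(np.hypot(W[...,0]-.641,W[...,1]-.2)<.03)&(W[...,2]>.046)&(W[...,2]<.062)&(d["depth"]>0);q=W[m]
    if len(q):print(n,len(q),cv2.minEnclosingCircle((q[:,:2]*1e3).astype(np.float32)),np.percentile(q[:,2],[5,50,95,99]))
E
```

```text
t: 13.6
tool_pos: [0.6398, 0.2007, 0.1306]
tool_rot: [3.14, 0.0, 0.001]
contact_force: [-0.6, -0.4, -0.4]
opening: 0.0852
grip_force: 0.0
now [639.8 200.7 130.6] yaw 0.0 q [ 0.19  0.23  1.59 -0.    1.32  1.77] t 13.6 open 0.0852 F [-0.6 -0.4 -0.4]
[ 4.00000000e-03  1.66666667e-03 -2.99966667e+00] [-0.314  0.004  0.002]
side 69 ((639.0067749023438, 197.9029998779297), 15.51831340789795) [0.04678582 0.05192283 0.05411877 0.05449425]
top 131 ((640.7514038085938, 200.86758422851562), 15.27534008026123) [0.04705469 0.05435302 0.05754175 0.05856674]
```

```bash
python3 -m pendant '[0,0,-1,-0.314,0.003,0,1, 0,0,-1,-0.314,0.003,0,1, 0,0,-1,-0.314,0.003,0,1, 0,0,-1,-0.314,0.003,0,1]'; python3 -m pendant '[0,0,-1,0,0,0,1, 0,0,-1,0,0,0,1, 0,0,-1,0,0,0,1]';python3 -m pendant '[0,0,-1,0,0,0,1, 0,0,-1,0,0,0,1, 0,0,-1,0,0,0,1, 0,0,-1,0,0,0,1]'; python3 g.py 545.5 199.5 56 90
```

```text
t: 14.2
tool_pos: [0.5443, 0.1996, 0.1286]
tool_rot: [3.033, 0.811, -0.005]
contact_force: [-0.6, -0.1, 0.0]
opening: 0.0853
grip_force: 0.0
t: 14.58
tool_pos: [0.5455, 0.1996, 0.1293]
tool_rot: [2.718, 1.573, -0.004]
contact_force: [-0.0, 1.2, 0.3]
opening: 0.0851
grip_force: 0.0
t: 15.08
tool_pos: [0.5455, 0.1996, 0.1294]
tool_rot: [2.225, 2.217, -0.004]
contact_force: [-1.0, -0.4, 0.8]
opening: 0.0849
grip_force: 0.0
now [545.5 199.6 129.4] yaw 89.8 q [ 0.22  0.03  1.81 -0.    1.3   0.23] t 15.07 open 0.0849 F [-1.  -0.4  0.8]
[-0.002       0.00466667 -0.00733333] [0.    0.    0.245]
```

```bash
python3 -m pendant '[0,0,0,0,0,0.245,1, 0,0,0,0,0,0.245,1, 0,0,0,0,0,0.245,0.5, 0,0,0,0,0,0.245,0.25, 0,0,0,0,0,0.245,0, 0,0,0,0,0,0.245,0, 0,0,0,0,0,0.245,0, 0,0,0,0,0,0.245,0, 0,0,0,0,0,0.245,0]' 20;python3 g.py; python3 -m pendant '[0,0,0,0,0,0,0.5, 0,0,0,0,0,0,1, 0,0,0,0,0,0,1, 0,0,0,0,0,0,1, 0,0,0,0,0,-0.25,1, 0,0,0,0,0,-0.25,1, 0,0,0,0,0,-0.25,1]'; python3 g.py 473 72.5 60 90
```

```text
t: 16.2
tool_pos: [0.5467, 0.1999, 0.0588]
tool_rot: [2.219, 2.219, 0.001]
contact_force: [-1.0, -0.1, 5.3]
opening: 0.0207
grip_force: 19.6
now [546.7 199.9  58.8] yaw 90.0 q [ 0.22  0.12  1.85 -0.    1.17  0.22] t 16.2 open 0.0207 F [-1.  -0.1  5.3]
t: 17.08
tool_pos: [0.5465, 0.2, 0.1333]
tool_rot: [2.219, 2.219, 0.002]
contact_force: [-0.1, 1.2, -0.9]
opening: 0.0856
grip_force: 0.0
now [546.5 200.  133.3] yaw 90.0 q [ 0.22  0.03  1.8  -0.    1.3   0.22] t 17.07 open 0.0856 F [-0.1  1.2 -0.9]
[0.00633333 0.00266667 0.00033333] [-0.425 -0.246  0.244]
```

```bash
python3 -m pendant '[0,0,0,-0.425,-0.246,0.1,1, 0,0,0,-0.425,-0.246,0.1,1, 0,0,0,-0.425,-0.246,0.1,1, 0,0,0,-0.425,-0.246,0.1,1, 0,0,0,-0.425,-0.246,0.25,1, 0,0,0,-0.425,-0.246,0.25,1, 0,0,0,-0.425,-0.246,0.25,1]';python3 g.py 473 72.5 6 90; python3 - <<'E'
from h import *
d=grab("side");cv2.imwrite("pics/s4.png",cv2.resize(d["image"][130:270,230:400,::-1],None,fx=3,fy=3))
E
```

```text
t: 17.95
tool_pos: [0.4723, 0.0727, 0.0576]
tool_rot: [2.219, 2.221, -0.002]
contact_force: [0.6, 0.4, -0.2]
opening: 0.0853
grip_force: 0.0
now [472.3  72.7  57.6] yaw 90.1 q [-0.   -0.13  2.09 -0.    1.17 -0.  ] t 17.95 open 0.0853 F [ 0.6  0.4 -0.2]
[0.00066667 0.00366667 0.002     ] [-0.     0.002  0.172]
```

View pics/s4.png

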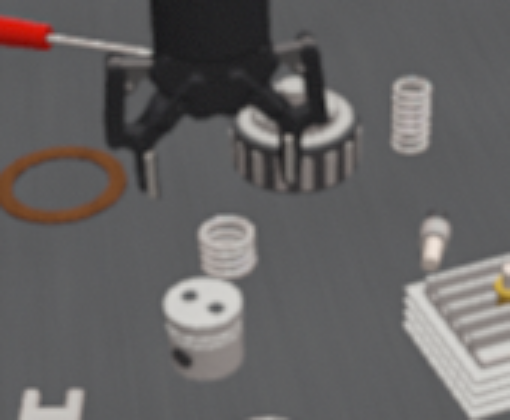

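The long spring stands behind the drum at crop (411,115), and the gear is on the drum. The fingers straddle the short spring (228,245) along x.

```bash
python3 -m pendant '[0,0,0,0,0,0.172,1, 0,0,0,0,0,0.172,1, 0,0,0,0,0,0.172,1, 0,0,0,0,0,0.172,0, 0,0,0,0,0,0.172,0, 0,0,0,0,0,0.172,0, 0,0,0,0,0,0.172,0, 0,0,0,0,0,0.172,0, 0,0,0,0,0,0.172,0, 0,0,0,0,0,0.172,0]' 40;python3 g.py;  python3 -m pendant '[0,0,0,0,0,-0.45,0, 0,0,0,0,0,-0.45,0, 0,0,0,0,0,-0.45,0, 0,0,0,0.757,0.243,-0.45,0, 0,0,0,0.757,0.243,-0.45,0, 0,0,0,0.757,0.243,-0.45,0, 0,0,0,0.757,0.243,-0.45,0, 0,0,0,0.757,0.243,-0.45,0, 0,0,0,0.757,0.243,-0.2,0, 0,0,0,0.757,0.243,-0.1,0, 0,0,0,0.757,0.243,-0.1,0]'; python3 g.py 545.5 299.5 7 90
```

```text
t: 19.25
tool_pos: [0.473, 0.072, 0.0069]
tool_rot: [2.219, 2.22, 0.0]
contact_force: [-1.2, -0.5, 5.1]
opening: 0.0388
grip_force: 40.2
now [473.   72.    6.9] yaw 90.0 q [-0.   -0.04  2.11 -0.    1.07 -0.  ] t 19.25 open 0.0388 F [-1.2 -0.5  5.1]
t: 20.62
tool_pos: [0.5401, 0.2965, 0.0293]
tool_rot: [-2.22, -2.219, 0.019]
contact_force: [-0.1, 0.9, 0.1]
opening: 0.0386
grip_force: 40.8
now [540.1 296.5  29.3] yaw 90.0 q [ 0.38  0.24  1.76 -0.    1.15  0.38] t 20.62 open 0.0386 F [-0.1  0.9  0.1]
[-0.02        0.01266667 -0.001     ] [0.011 0.019 0.074]
```

```bash
python3 -m pendant '[0,0,0,0,0,0,0, 0,0,0,0,0,0,0]'; python3 g.py 545.5 299.5 7 90
```

```text
t: 20.88
tool_pos: [0.5467, 0.2997, 0.0382]
tool_rot: [2.219, 2.219, 0.005]
contact_force: [-0.0, 0.1, -1.6]
opening: 0.0387
grip_force: 40.8
now [546.7 299.7  38.2] yaw 90.0 q [ 0.38  0.23  1.75 -0.    1.15  0.38] t 20.88 open 0.0387 F [-0.   0.1 -1.6]
[ 0.00966667  0.00066667 -0.00033333] [-0.001 -0.005  0.104]
```

```bash
python3 -m pendant '[0,0,0,0,0,0.06,0, 0,0,0,0,0,0.103,0, 0,0,0,0,0,0.103,0, 0,0,0,0,0,0.103,0, 0,0,0,0,0,0.103,0.6, 0,0,0,0,0,0.103,1, 0,0,0,0,0,0.103,1, 0,0,0,0,0,0.103,1, 0,0,0,0,0,-0.1,1, 0,0,0,0,0,-0.35,1, 0,0,0,0,0,-0.35,1, 0,0,0,0,0,-0.35,1]';  python3 g.py 446 -21 130 103; python3 - <<'E'
from h import *
for n in("side","top"):
    d=grab(n);W=cloud(d);m=(np.hypot(W[...,0]-.546,W[...,1]-.3)<.03)&(W[...,2]>.02)&(W[...,2]<.04)&(d["depth"]>0);q=W[m]
    if len(q):print(n,len(q),cv2.minEnclosingCircle((q[:,:2]*1e3).astype(np.float32)),np.percentile(q[:,2],[5,50,95,99]))
E
```

```text
t: 22.38
tool_pos: [0.5453, 0.2996, 0.1412]
tool_rot: [2.219, 2.22, 0.002]
contact_force: [1.5, -0.4, -0.4]
opening: 0.0854
grip_force: 0.0
now [545.3 299.6 141.2] yaw 90.0 q [ 0.38  0.11  1.7  -0.    1.32  0.38] t 22.38 open 0.0854 F [ 1.5 -0.4 -0.4]
[ 0.00466667  0.00266667 -0.43266667] [-1.069 -0.331  0.038]
side 97 ((541.58251953125, 298.5653076171875), 19.722301483154297) [0.02052272 0.02635629 0.02964206 0.03023358]
top 198 ((545.3746337890625, 301.87493896484375), 19.95872688293457) [0.02143271 0.02995237 0.03258414 0.03445955]
```

```bash
python3 -m pendant '[0,0,-0.42,-1,-0.31,0,1, 0,0,-0.42,-1,-0.31,0,1, 0,0,-0.42,-1,-0.31,0,1, 0,0,-0.42,-1,-0.31,0,1, 0,0,-0.42,-1,-0.31,0,1, 0,0,-0.42,-1,-0.31,0,1, 0,0,-0.42,-1,-0.31,0,1, 0,0,-0.42,-1,-0.31,0,1]'; python3 g.py 446 -21 60 102.6
```

```text
t: 23.48
tool_pos: [0.4515, 0.0005, 0.1396]
tool_rot: [-1.962, -2.454, 0.003]
contact_force: [0.6, -0.1, 0.1]
opening: 0.0855
grip_force: 0.0
now [451.5   0.5 139.6] yaw 102.7 q [-0.16 -0.31  2.1  -0.    1.35 -0.38] t 23.48 open 0.0855 F [ 0.6 -0.1  0.1]
[-0.00333333  0.002       0.004     ] [-0.066 -0.033  0.266]
```

```bash
python3 -m pendant '[0,0,0,-0.066,-0.033,0.1,1, 0,0,0,-0.066,-0.033,0.25,1, 0,0,0,-0.066,-0.033,0.42,1, 0,0,0,-0.066,-0.033,0.42,1, 0,0,0,-0.066,-0.033,0.42,1, 0,0,0,-0.066,-0.033,0.42,0, 0,0,0,-0.066,-0.033,0.42,0, 0,0,0,-0.066,-0.033,0.42,0, 0,0,0,-0.066,-0.033,0.42,0, 0,0,0,-0.066,-0.033,0.42,0, 0,0,0,-0.066,-0.033,0.42,0]' 50;python3 g.py;  python3 -m pendant '[0,0,0,0,0,-0.45,0, 0,0,0,0,0,-0.45,0, 0,0,0,0,0,-0.45,0, 0,0,0,0,0,-0.45,0]'; python3 g.py 661 -160 150 102.6
```

```text
t: 24.85
tool_pos: [0.4481, -0.0227, 0.0168]
tool_rot: [1.961, 2.449, 0.001]
contact_force: [-1.4, 0.7, 7.4]
opening: 0.0488
grip_force: 52.0
now [448.1 -22.7  16.8] yaw 102.6 q [-0.22 -0.13  2.18 -0.    1.09 -0.43] t 24.85 open 0.0488 F [-1.4  0.7  7.4]
t: 25.35
tool_pos: [0.4465, -0.0222, 0.1501]
tool_rot: [1.962, 2.45, -0.001]
contact_force: [-0.0, -0.2, -3.3]
opening: 0.0487
grip_force: 53.6
now [446.5 -22.2 150.1] yaw 102.6 q [-0.22 -0.33  2.1  -0.    1.37 -0.43] t 25.35 open 0.0487 F [-0.  -0.2 -3.3]
[0.00233333 0.005      0.00033333] [-0.604  0.597  0.003]
```

```bash
python3 -m pendant '[0,0,0,-0.604,0.597,0,0, 0,0,0,-0.604,0.597,0,0, 0,0,0,-0.604,0.597,0,0, 0,0,0,-0.604,0.597,0,0, 0,0,0,-0.604,0.597,0,0, 0,0,0,-0.604,0.597,0.1,0, 0,0,0,-0.604,0.597,0.15,0, 0,0,0,-0.604,0.597,0.15,0]'; python3 g.py 661 -160 17 102.6;  python3 - <<'E'
from h import *
d=grab("side");cv2.imwrite("pics/s5.png",cv2.resize(d["image"][130:370,300:560,::-1],None,fx=2.4,fy=2.4))
E
```

```text
t: 26.35
tool_pos: [0.6582, -0.1587, 0.1015]
tool_rot: [-1.961, -2.449, 0.005]
contact_force: [-0.4, -0.0, -2.4]
opening: 0.0489
grip_force: 53.5
now [ 658.2 -158.7  101.5] yaw 102.6 q [-0.35  0.28  1.58 -0.    1.28 -0.57] t 26.35 open 0.0489 F [-0.4 -0.  -2.4]
[-0.01033333 -0.00266667  0.001     ] [-0.007  0.01   0.282]
```

View pics/s5.png

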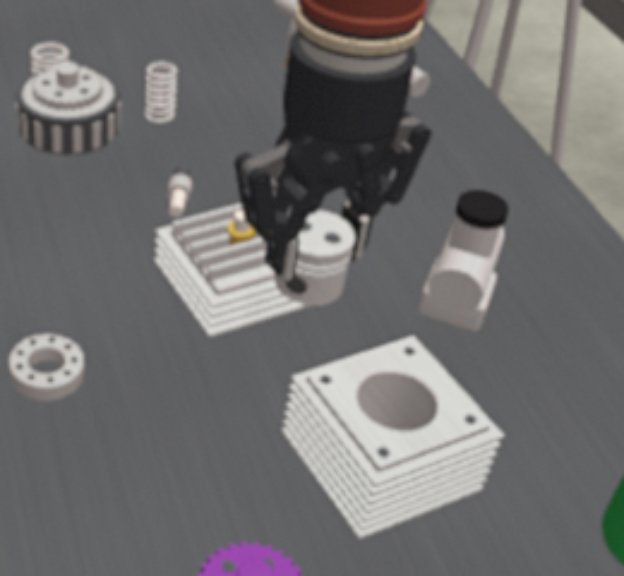

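The piston hangs upright at crop (315,260), above the gap between head and barrel, and nothing is in the fingers' way.

```bash
python3 -m pendant '[0,0,0,0,0.005,0.15,0, 0,0,0,0,0.005,0.25,0, 0,0,0,0,0.005,0.28,0, 0,0,0,0,0.005,0.28,0, 0,0,0,0,0.005,0.28,0]'; python3 g.py 661 -160 17 102.6
```

```text
t: 27.02
tool_pos: [0.6639, -0.1603, 0.0236]
tool_rot: [1.96, 2.448, -0.0]
contact_force: [0.8, 0.3, -2.4]
opening: 0.0486
grip_force: 53.5
now [ 663.9 -160.3   23.6] yaw 102.6 q [-0.35  0.38  1.61 -0.    1.15 -0.56] t 27.02 open 0.0486 F [ 0.8  0.3 -2.4]
[0.00633333 0.008      0.00066667] [ 0.003 -0.009  0.022]
```

```bash
python3 -m pendant '[0,0,0,0,-0.005,0.02,0, 0,0,0,0,-0.005,0.02,0, 0,0,0,0,-0.005,0.02,0]'; python3 g.py 661 -160 17 102.6; python3 -m pendant '[0,0,0,0,0,0,0.7, 0,0,0,0,0,0,1, 0,0,0,0,0,0,1, 0,0,0,0,0,0,1, 0,0,0,0,0,-0.1,1, 0,0,0,0,0,-0.3,1, 0,0,0,0,0,-0.42,1, 0,0,0,0,0,-0.42,1, 0,0,0,0,0,-0.42,1]';  python3 g.py 469.5 -130.5 130 102.6; python3 - <<'E'
from h import *
for n in("side","top"):
    d=grab(n);W=cloud(d);
    for p,h,r in (((.661,-.16),.046,.034),((.4695,-.1305),.016,.036)):
        m=(np.hypot(W[...,0]-p[0],W[...,1]-p[1])<r)&(abs(W[...,2]-h)<.007)&(d["depth"]>0);q=W[m]
        if len(q):print(n,len(q),cv2.minEnclosingCircle((q[:,:2]*1e3).astype(np.float32)),np.percentile(q[:,2],[5,50,95,99]))
E
```

```text
t: 27.4
tool_pos: [0.6624, -0.1607, 0.0169]
tool_rot: [1.961, 2.448, -0.0]
contact_force: [2.4, 0.2, 4.1]
opening: 0.0485
grip_force: 53.8
now [ 662.4 -160.7   16.9] yaw 102.6 q [-0.35  0.38  1.61 -0.    1.14 -0.57] t 27.4 open 0.0485 F [2.4 0.2 4.1]
[0.00633333 0.008      0.00033333] [ 0.003 -0.004 -0.   ]
t: 28.52
tool_pos: [0.6602, -0.1596, 0.14]
tool_rot: [1.964, 2.452, -0.003]
contact_force: [-0.2, 0.5, -0.7]
opening: 0.0851
grip_force: 0.0
now [ 660.2 -159.6  140. ] yaw 102.6 q [-0.35  0.24  1.56 -0.    1.34 -0.57] t 28.52 open 0.0851 F [-0.2  0.5 -0.7]
[-0.00266667  0.00233333  0.00066667] [ 0.234 -0.599  0.034]
side 516 ((660.2752685546875, -159.07232666015625), 26.37356948852539) [0.04069159 0.04581465 0.04766845 0.04817651]
side 508 ((467.8731689453125, -131.20326232910156), 28.60768699645996) [0.01018657 0.01552941 0.01741766 0.01838531]
```

```bash
python3 -m pendant '[0,0,0,0.234,-0.599,0,1, 0,0,0,0.234,-0.599,0,1, 0,0,0,0.234,-0.599,0,1, 0,0,0,0.234,-0.599,0,1, 0,0,0,0.234,-0.599,0,1, 0,0,0,0.234,-0.599,0.2,1, 0,0,0,0.234,-0.599,0.3,1, 0,0,0,0.234,-0.599,0.3,1, 0,0,0,0.234,-0.599,0.3,1]';python3 g.py 469.5 -130.5 2 102.6
```

```text
t: 29.75
tool_pos: [0.4721, -0.1315, 0.0524]
tool_rot: [1.961, 2.449, -0.001]
contact_force: [0.3, -0.4, 0.2]
opening: 0.0855
grip_force: 0.0
now [ 472.1 -131.5   52.4] yaw 102.6 q [-0.42 -0.09  2.07 -0.    1.16 -0.64] t 29.75 open 0.0855 F [ 0.3 -0.4  0.2]
[0.00333333 0.00666667 0.001     ] [ 0.006 -0.008  0.168]
```

Close gently to centre the bearing in x, then reopen and rise.

```bash
python3 -m pendant '[0,0,0,0.003,-0.004,0.1,1, 0,0,0,0.003,-0.004,0.168,1, 0,0,0,0.003,-0.004,0.168,1, 0,0,0,0.003,-0.004,0.168,0, 0,0,0,0.003,-0.004,0.168,0, 0,0,0,0.003,-0.004,0.168,0, 0,0,0,0.003,-0.004,0.168,0, 0,0,0,0.003,-0.004,0.168,0, 0,0,0,0.003,-0.004,0.168,0]' 20;python3 g.py; python3 -m pendant '[0,0,0,0,0,0,1, 0,0,0,0,0,0,1, 0,0,0,0,0,0,1, 0,0,0,0,0,0,1, 0,0,0,0,0,-0.12,1, 0,0,0,0,0,-0.12,1]';python3 -m pendant '[0,0,1,0,0,0,1, 0,0,1,0,0,0,1, 0,0,1,0,0,0,1]'; python3 -m pendant '[0,0,1,0,0,0,1, 0,0,1,0,0,0,1, 0,0,1,0,0,0,1]';python3 -m pendant '[0,0,1,0,0,0,1, 0,0,1,0,0,0,1, 0,0,1,0,0,0,1, 0,0,1,0,0,0,1]';python3 g.py 471 -131 2 12.6
```

```text
t: 30.88
tool_pos: [0.4704, -0.1309, 0.0025]
tool_rot: [1.961, 2.448, -0.001]
contact_force: [-0.6, -0.4, 6.3]
opening: 0.0538
grip_force: 21.3
now [ 470.4 -130.9    2.5] yaw 102.6 q [-0.42 -0.01  2.09 -0.    1.05 -0.64] t 30.88 open 0.0538 F [-0.6 -0.4  6.3]
t: 31.62
tool_pos: [0.471, -0.1311, 0.0392]
tool_rot: [1.959, 2.446, 0.0]
contact_force: [0.5, -0.7, -0.1]
opening: 0.0854
grip_force: 0.0
t: 32.0
tool_pos: [0.4681, -0.1299, 0.0355]
tool_rot: [2.536, 1.853, -0.003]
contact_force: [0.5, -0.1, -0.2]
opening: 0.0852
grip_force: 0.0
t: 32.38
tool_pos: [0.4681, -0.1299, 0.0355]
tool_rot: [2.929, 1.134, -0.002]
contact_force: [0.2, 0.4, -0.1]
opening: 0.0856
grip_force: 0.0
t: 32.88
tool_pos: [0.4682, -0.1299, 0.0356]
tool_rot: [3.121, 0.348, -0.002]
contact_force: [-0.1, 0.6, 0.8]
opening: 0.0855
grip_force: 0.0
now [ 468.2 -129.9   35.6] yaw 12.7 q [-0.42 -0.07  2.08 -0.    1.13  0.93] t 32.88 open 0.0855 F [-0.1  0.6  0.8]
[0.00233333 0.00233333 0.00366667] [0.009 0.006 0.112]
```

```bash
python3 -m pendant '[0,0,0,0.007,0.004,0.05,1, 0,0,0,0.007,0.004,0.112,1, 0,0,0,0.007,0.004,0.112,1, 0,0,0,0.007,0.004,0.112,1, 0,0,0,0.007,0.004,0.112,1]';python3 g.py 470.4 -130.9 2 12.6
```

```text
t: 33.5
tool_pos: [0.4716, -0.1312, 0.0035]
tool_rot: [3.12, 0.345, 0.002]
contact_force: [0.3, 0.4, 0.4]
opening: 0.0854
grip_force: 0.0
now [ 471.6 -131.2    3.5] yaw 12.6 q [-0.42 -0.01  2.09 -0.    1.06  0.93] t 33.5 open 0.0854 F [0.3 0.4 0.4]
[ 0.00533333 -0.002       0.001     ] [-0.004 -0.002  0.005]
```

```bash
python3 -m pendant '[0,0,0,-0.003,0,0.005,0, 0,0,0,-0.003,0,0.005,0, 0,0,0,-0.003,0,0.005,0, 0,0,0,-0.003,0,0.005,0, 0,0,0,-0.003,0,0.005,0, 0,0,0,-0.003,0,0.005,0, 0,0,0,-0.003,0,0.005,0]' 50;python3 g.py; python3 -m pendant '[0,0,0.42,0,0,-0.4,0, 0,0,0.42,0,0,-0.4,0, 0,0,0.42,0,0,-0.4,0, 0,0,0.42,0,0,-0.4,0, 0,0,0.42,0,0,-0.4,0]'; python3 g.py 508 35 123 0
```

```text
t: 34.38
tool_pos: [0.4707, -0.1314, 0.0024]
tool_rot: [3.12, 0.345, 0.001]
contact_force: [-1.5, 0.2, 5.7]
opening: 0.0538
grip_force: 51.8
now [ 470.7 -131.4    2.4] yaw 12.6 q [-0.42 -0.    2.09 -0.    1.06  0.93] t 34.38 open 0.0538 F [-1.5  0.2  5.7]
t: 35.0
tool_pos: [0.4686, -0.1302, 0.1189]
tool_rot: [3.141, 0.001, -0.006]
contact_force: [-0.3, -0.3, -1.9]
opening: 0.0542
grip_force: 53.5
now [ 468.6 -130.2  118.9] yaw 0.0 q [-0.42 -0.19  2.03 -0.    1.3   1.15] t 35.0 open 0.0542 F [-0.3 -0.3 -1.9]
[0.00033333 0.007      0.00066667] [ 0.131 -0.551 -0.014]
```

```bash
python3 -m pendant '[0,0,0,0.13,-0.55,0,0, 0,0,0,0.13,-0.55,0,0, 0,0,0,0.13,-0.55,0,0, 0,0,0,0.13,-0.55,0,0]';python3 -m pendant '[0,0,0,0.13,-0.55,0,0, 0,0,0,0.13,-0.55,0,0, 0,0,0,0.13,-0.55,0,0, 0,0,0,0.13,-0.55,0,0, 0,0,0,0.13,-0.55,0.07,0, 0,0,0,0.13,-0.55,0.07,0, 0,0,0,0.13,-0.55,0.07,0]'; python3 g.py 546.7 199.8 77 0; python3 - <<'E'
from h import *
d=grab("side");cv2.imwrite("pics/s6.png",cv2.resize(d["image"][110:220,270:390,::-1],None,fx=5,fy=5))
for n in ("side","top"):
    d=grab(n);W=cloud(d)
    for lo,hi,r in ((.046,.054,.045),(.082,.108,.033),(.061,.072,.02)):
        m=(np.hypot(W[...,0]-.546,W[...,1]-.2)<r)&(W[...,2]>lo)&(W[...,2]<hi)&(d["depth"]>0);q=W[m]
        if len(q):print(n,len(q),cv2.minEnclosingCircle((q[:,:2]*1e3).astype(np.float32)),np.percentile(q[:,2],[5,50,95]))
E
```

```text
t: 35.5
tool_pos: [0.5081, 0.0367, 0.119]
tool_rot: [3.14, 0.008, -0.005]
contact_force: [-0.6, -0.1, -0.8]
opening: 0.0543
grip_force: 53.6
t: 36.38
tool_pos: [0.5475, 0.1978, 0.0988]
tool_rot: [3.139, -0.002, -0.002]
contact_force: [-0.1, 0.2, -1.8]
opening: 0.054
grip_force: 53.7
now [547.5 197.8  98.8] yaw -0.1 q [ 0.22  0.07  1.82 -0.    1.25  1.79] t 36.38 open 0.054 F [-0.1  0.2 -1.8]
[ 0.005       0.00233333 -0.00266667] [-0.003 -0.007  0.073]
side 313 ((543.7086791992188, 197.82960510253906), 35.71001052856445) [0.04665799 0.04850009 0.05109041]
side 80 ((545.0452270507812, 190.58084106445312), 27.234729766845703) [0.09637441 0.10171474 0.10713371]
side 55 ((544.9591674804688, 197.08447265625), 11.542068481445312) [0.06199064 0.06585225 0.06787787]
top 319 ((539.189208984375, 191.92015075683594), 29.649250030517578) [0.04766414 0.05054809 0.05312438]
top 23 ((529.2994384765625, 184.431640625), 14.222116470336914) [0.10139165 0.10384756 0.10762799]
top 26 ((550.2160034179688, 203.25616455078125), 6.35346794128418) [0.06650248 0.06879339 0.07054141]
```

View pics/s6.png

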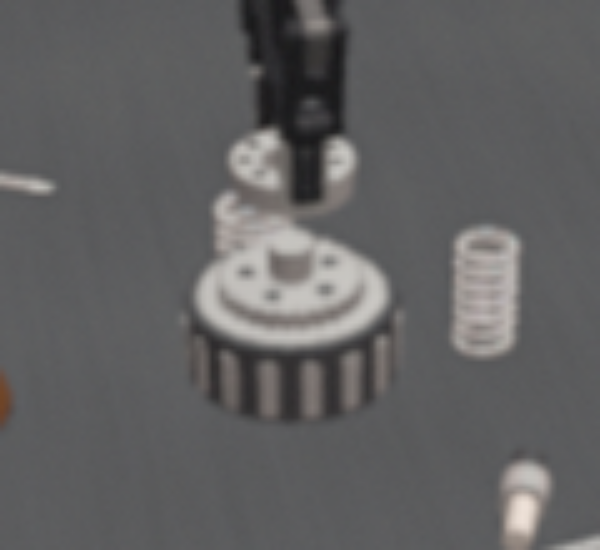

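The bearing is level over the boss (bearing about 293,170, boss about 292,248).

```bash
python3 -m pendant '[0,0,0,0,-0.005,0.07,0, 0,0,0,0,-0.005,0.07,0, 0,0,0,0,-0.005,0.07,0, 0,0,0,0,-0.005,0.07,0]'; python3 g.py 546.7 199.8 53 0;python3 -m pendant '[0,0,0,0,0,0,0]'; python3 g.py 546.7 199.8 53 0
```

```text
t: 37.02
tool_pos: [0.5484, 0.2006, 0.0791]
tool_rot: [3.14, 0.001, 0.002]
contact_force: [0.2, 0.5, -1.8]
opening: 0.0536
grip_force: 53.7
now [548.4 200.6  79.1] yaw 0.0 q [ 0.22  0.1   1.83 -0.    1.21  1.8 ] t 37.02 open 0.0536 F [ 0.2  0.5 -1.8]
[ 0.00366667 -0.002       0.00066667] [-0.006  0.003  0.087]
t: 37.15
tool_pos: [0.5484, 0.2007, 0.0792]
tool_rot: [3.14, 0.0, 0.002]
contact_force: [-0.4, 0.1, -0.4]
opening: 0.054
grip_force: 53.7
now [548.4 200.7  79.2] yaw 0.0 q [ 0.22  0.1   1.83 -0.    1.21  1.8 ] t 37.15 open 0.054 F [-0.4  0.1 -0.4]
[ 0.00333333 -0.00233333  0.00066667] [-0.006  0.003  0.087]
```

Shift −1.5 mm in x and −0.5 mm in y, then lower slowly with a force check midway.

```bash
python3 -m pendant '[0,0,0,-0.005,0.002,0.01,0, 0,0,0,-0.005,0.002,0.03,0, 0,0,0,-0.005,0.002,0.05,0, 0,0,0,-0.005,0.002,0.05,0, 0,0,0,-0.005,0.002,0.05,0]'; python3 g.py 546.7 199.8 53 0
```

```text
t: 37.78
tool_pos: [0.5466, 0.1999, 0.0637]
tool_rot: [3.14, 0.0, 0.0]
contact_force: [0.3, -0.4, -1.5]
opening: 0.0539
grip_force: 53.7
now [546.6 199.9  63.7] yaw 0.0 q [ 0.22  0.11  1.84 -0.    1.18  1.8 ] t 37.77 open 0.0539 F [ 0.3 -0.4 -1.5]
[ 0.004      -0.00066667  0.00033333] [0.    0.    0.036]
```

The bearing is around the boss with no contact. I'll lower it onto the disc and release.

```bash
python3 -m pendant '[0,0,0,0,0,0.02,0, 0,0,0,0,0,0.036,0, 0,0,0,0,0,0.036,0, 0,0,0,0,0,0.036,0]'; python3 -m pendant '[0,0,0,0,0,0,0.75, 0,0,0,0,0,0,1, 0,0,0,0,0,0,1, 0,0,0,0,0,0,1, 0,0,0,0,0,-0.1,1, 0,0,0,0,0,-0.3,1, 0,0,0,0,0,-0.4,1, 0,0,0,0,0,-0.4,1]'; python3 -m pendant '[0,0,0,-0.4,0.3,-0.2,1, 0,0,0,-0.4,0.3,-0.2,1, 0,0,0,-0.4,0.3,-0.2,1, 0,0,0,-0.4,0.3,-0.2,1, 0,0,0,-0.4,0.3,-0.2,1]'; python3 - <<'E'
from h import *
for n in ("side","top"):
    d=grab(n);W=cloud(d); cv2.imwrite(f"pics/{n}7.png",d["image"][:,:,::-1])
    for k,p,lo,hi,r in (("gear",(.546,.2),.046,.054,.045),("bear",(.546,.2),.061,.070,.034),("boss",(.546,.2),.0665,.075,.016),("drum",(.546,.2),.036,.044,.06),("long",(.641,.2),.045,.06,.03),("short",(.546,.3),.02,.035,.03),("pist",(.661,-.16),.04,.05,.034)):
        m=(np.hypot(W[...,0]-p[0],W[...,1]-p[1])<r)&(W[...,2]>lo)&(W[...,2]<hi)&(d["depth"]>0);q=W[m]
        if len(q):
            c,ra=cv2.minEnclosingCircle((q[:,:2]*1e3).astype(np.float32));print(n,k,len(q),np.round(c,1),round(ra,1),np.percentile(q[:,2],[5,50,95]).round(4))
E
```

```text
t: 38.28
tool_pos: [0.5464, 0.1998, 0.0527]
tool_rot: [3.139, 0.0, 0.0]
contact_force: [-0.1, 0.3, -1.3]
opening: 0.054
grip_force: 53.7
t: 39.28
tool_pos: [0.5487, 0.2006, 0.1769]
tool_rot: [3.141, 0.0, 0.012]
contact_force: [-0.1, 0.1, -0.7]
opening: 0.0856
grip_force: 0.0
t: 39.9
tool_pos: [0.4263, 0.1103, 0.2316]
tool_rot: [3.14, 0.0, -0.002]
contact_force: [0.3, 0.1, 0.7]
opening: 0.0856
grip_force: 0.0
side gear 143 [544.1 196.5] 34.9 [0.0465 0.0486 0.053 ]
side bear 246 [543.7 196.2] 29.2 [0.0618 0.0644 0.0671]
side boss 21 [541.4 201. ] 11.8 [0.0666 0.0671 0.0682]
side drum 369 [545.2 196.4] 50.4 [0.037  0.0394 0.0422]
side long 71 [638.2 197.3] 15.2 [0.0456 0.0517 0.054 ]
side short 70 [541.6 297.7] 19.4 [0.0209 0.0269 0.0296]
side pist 502 [ 659.7 -160.2] 26.1 [0.0427 0.0458 0.0476]
top drum 5 [595.4 209.4] 4.0 [0.0388 0.0407 0.0424]
top long 136 [640.8 200.6] 15.1 [0.0458 0.0544 0.0572]
top pist 502 [ 662.1 -157.7] 25.2 [0.0435 0.0465 0.049 ]
```

View pics/side7.png

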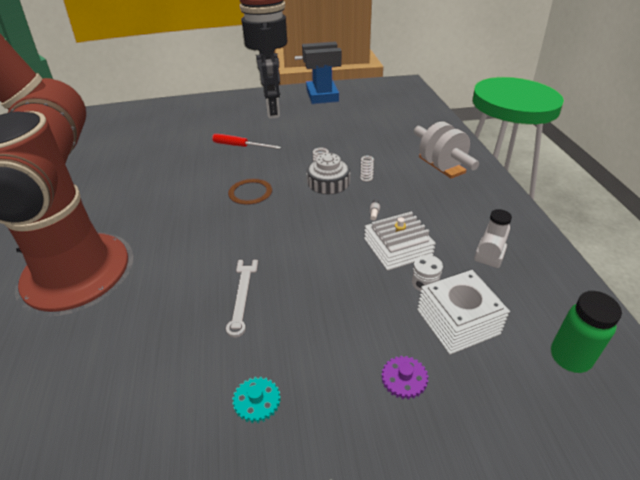

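View pics/top7.png

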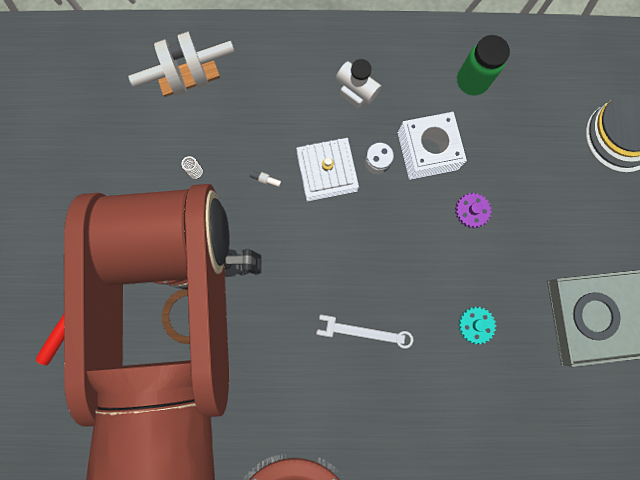

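The side view shows the bearing flat on the gear on the drum (328,165). The springs stand at (320,155) and (367,168), and the piston is in the gap (428,270); the top view confirms the piston and long spring. I'll hand it in.

```bash
python3 -c "
from station import ctrl
print(ctrl.finish_job())"
```

```text
the job is handed in; nothing more can be done
None
```

I handed the job in after about 40 s of robot time. The gear and bearing are on the drum, the springs stand behind it and to its left, the piston is in the gap, and the final camera readings put every part inside the limits; no verdict came back.

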